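# Refit the dust extractor's pre-filter

### The job

Fit the aluminium pre-filter cassette into the bay on the sloping front of the bench dust extractor: nose first under the header so that it pushes the filter-present pin in, then swing its heel down behind the front lip, so that the cassette lies flat in the bay and keeps the pin pushed in by itself. Leave the cassette there, let go of it, and leave everything else on the bench where it stands.

Things in the scene. Friction and masses are not known exactly. Their poses are not given: they have to be found in the camera images.
- cassette_mid (a point): Pre-filter cassette, aluminium, 125 mm long (x) x 64 mm wide (y), 0.2 to 0.42 kg, lying flat. Point: half-way along, 29 mm above its flat underside. +x to the nose, z up. Heel part: a box 30 mm tall, x = -62.5 (heel face) to +34.5 mm. Nose: a tongue 10 mm thick, x = +34.5 to +62.5 mm, its end rounded at 5 mm radius.
- cassette_rib (a point): Centre of the black grip rib on top of the cassette, the place to grasp, close to the centre of mass. The rib is 14 mm thick (across y), 56 mm long (x), 28 mm tall, standing 30 to 58 mm above the underside; this point is 44 mm up and 12 mm from mid-length towards the heel (cassette x = -12 mm).
- bay_origin (a point): Filter bay, 72 mm wide between panels 12 mm tall. x up the slope (35 degrees from level), y across, z square out of its floor. Lip, header, stop and pin form one carrier, clamped anywhere up to 7 mm up or down the slope from mid setting; not measured: feel for it. Point: on the floor, middle of the lip's inner face at mid setting. Lip: 9 mm tall, 12 mm thick, 70 mm wide.
- bay_stop (a point): Point on the bay floor at the carrier's back stop, again at mid setting, same axes. Stop to lip is 127.5 mm: 2.5 mm of play for a cassette, which lies flat on the floor, nose up-slope, heel behind the lip. Header: two dark fingers (12 to 35 mm left and right of the middle) reach 19.5 mm down-slope from the stop, 16 mm clear above the floor, tops at 28 mm. The pin shows between them.
- filter_pin (a joint): Filter-present pin: brass plunger, 8.4 mm across, sticking out of the back stop down the slope on the bay's middle line, axis 6 mm above the floor. 0 = fully out (tip 9 mm from the stop), 0.009 m = fully in, flush. Its spring pushes down the slope: 2.6 N when out, 6.2 N fully in. With a cassette resting against the lip it stands at about 0.0065 m.
- extractor: Bench dust extractor, a grey steel machine fixed to the bench, 320 mm deep, 260 mm wide, 192 mm tall at the back, its front sloping at 35 degrees and facing the robot side. Origin: centre of its underside; x to its back, z up. The bay is in the middle of the slope. A hose leaves its right side and ends in a bell mouth lying on the bench.
- carbon_mid (a point): another filter: a plain flat aluminium box 100 x 84 x 26 mm, perforated top, no tongue, no grip rib; point at its centre. It does not belong in this bay; a bystander.
- bronze_mid (a point): small bronze seated figure on a 60 mm square stone plinth, 134 mm tall; point on its axis 65 mm up. A bystander.
- tin_mid (a point): round wax jar, 68 mm across, 50 mm tall; point at its centre. A bystander.
- block_mid (a point): cork sanding block 110 x 60 x 28 mm; point at its centre. A bystander.
- mallet_head (a point): wooden mallet lying down, head 75 x 110 x 55 mm, handle 26 mm wide reaching 270 mm from the head's centre along its -x; point at the head's centre. A bystander.
- rasp_mid (a point): flat rasp with a wooden handle lying down, 285 mm long along its x (140 mm to +x, 145 mm to -x), 26 mm wide, 20 mm tall; point near its middle. A bystander.

How it is judged:
By the outcome, as a careful person would: the job done as asked, in the order asked, and still so for the second after the job is handed in, with the robot touching nothing.
It also fails if it takes over 42 s, if anything falls off the work surface, if the arm or the gripper's body presses on something with over 40 N, if the wrist force passes 120 N, or if a joint passes its speed limit or range.

### The arm

A 6-joint arm with a two-finger parallel gripper is mounted at the origin on the work surface. World frame = base frame: x ahead of the robot, y to its left, z up, the work surface at z = 0. Lengths are in m, angles in degrees, forces in N, time in s.
With the tool pointing down it reaches from about 0.35 to 0.875 m from the base axis. Payload 4.2 kg.
Tool frame: the origin (TCP) lies midway between the tips of the shut fingers; the grasp point (between the pads) lies 19 mm behind it; z points along the fingers, y is the line along which they close (so a half turn about z gives the same grasp; the last joint's range is limited). The gripper opens to 87 mm and grips with 3 to 60 N. Pads are 19 mm wide; open, the fingers measure 117 mm over their backs; the gripper's body (75 mm by 190 mm) begins 51 mm behind the grasp point.
Start: joints at [-55.084, 22.042, 0.453, 0, -68.411, -14.817], TCP at [0.215, -0.587, 0.223] pointing down, gripper open.
Joint ranges: [-179.83, 179.83], [-69.29, 118.12], [-61.27, 80.66], [-181.25, 117.63], [-171.15, -9.14], [-177.46, 177.46]. Speed limits (degrees/s): [159.86, 159.86, 180, 180, 180, 180].

### API

Orientations are given as [roll, pitch, yaw] about the fixed x, y, z axes, in that order (R = Rz(yaw) Ry(pitch) Rx(roll)).
In Python, from workcell import env gives the robot as it stands. The module is installed in compiled form; this text tells all that it offers. Calls block until the motion is done:
- env.goto(position, orientation): joint-space move of the TCP to a pose.
- env.move_straight(position, rotation=None, rate=0.15, force_limit=None): straight line of the TCP; rotation=None keeps the orientation; rate is the mean speed in m/s. With force_limit (N) it stops when the force on the tool has changed by that much, and returns True; else False.
- env.set_joints(angles): joint-space move.
- env.gripper_to(opening, grasp_force=None): opening from 0.0 (shut) to 1.0 (fully open); grasp_force is the grip in N (None keeps the last); returns when the fingers have stopped.
- env.dwell(seconds).
- env.inverse_kinematics(position, orientation): joint angles nearest the present ones, or None.
- env.read_state(): the state.
- env.grab_frame(name): name is "side" or "top"; returns a dict with "image" (400x640x3 uint8, blue, green, red), "fx", "fy", "cx", "cy" (pixels), "D" ([k1, k2, p1, p2, k3] as OpenCV has them; the pictures are not rectified), "position" and "orientation" of the camera in the world. Camera axes: x right, y up, looking along -z (the intrinsics and any distortion apply to the point x, -y, -z); pixel columns grow to the right and rows downward; lengths in m; the calibration is good to about 2 mm. A picture is of the moment at which its call begins. There is no depth.
A pose or a line that the arm cannot do raises env.Unreachable and nothing moves.
- env.close_job(): hands the job in; it is judged then, once.
Trained networks look in a picture, given as the dict that the camera call returned (one of the last four; its "shot" number tells which), for a name from the list of things; names that differ only in an ending like _2 or _b are one class to them, and where a whole thing is asked for, a point or a joint stands for the part that bears it (a point fixed in the world has none). Each returns a list of dicts, best first, with "score" (0 to 1); they miss things now and then, are a little off and sometimes report something else, mostly with a low value. They report only what shows in the picture. A call takes as long as a camera call.
- env.search_frame(picture, thing): "xyz" ([x, y, z] in m, in world coordinates, good to about 4 mm: the middle of the surface that is visible of it).
- env.trace(picture, thing): "mask" (400x640 bool, what is visible of it).
The state is a dict: "clock": time; "joint_positions": joint angles; "qvel": joint speeds; "joint_torque": joint torques, N m; "position": TCP position; "tool_rot": TCP orientation; "force": force on the tool from outside, world axes, zero at the start; "wrist_torque": the same for the moment, N m; "opening": opening from 0.0 (shut) to 1.0 (fully open); "finger_force": force on a finger pad.
Only numpy, scipy, OpenCV 4.12 (cv2) and the standard library are available. Lean on these libraries where they do the work, as an engineer would, in place of code of your own. Each camera call takes 0.05 s, during which the arm holds its last target. There are 200 camera calls.

## Working session

There is one attempt and no reset: what is moved stays moved. The work goes in short steps, each a Python script; the robot and the scene stay as the last script left them, time stands still between calls to the robot, and variables do not carry over. Pictures are saved under pics/ and viewed, at most 10 in all, crops included, and the job is handed in when it is done.

```bash
ls; mkdir -p pics
python3 - <<'E'
from workcell import env
import cv2,numpy as np
s=env.read_state();print({k:np.round(v,3).tolist() for k,v in s.items()})
for n in("side","top"):
    p=env.grab_frame(n);cv2.imwrite(f"pics/{n}0.png",p["image"])
    print(n,p["fx"],p["fy"],p["cx"],p["cy"],p["D"],p["position"],p["orientation"])
    for t in["cassette_mid","cassette_rib","bay_origin","bay_stop","filter_pin","extractor","carbon_mid","bronze_mid","tin_mid","block_mid","mallet_head","rasp_mid"]:
        r=env.search_frame(p,t);print(t,[(np.round(q["xyz"],3).tolist(),round(q["score"],2)) for q in r[:2]])
print(env.read_state()["clock"])
E
```

```text
pics
{'clock': 0.0, 'joint_positions': [-55.085, 22.09, 0.377, -0.028, -68.411, -14.817], 'qvel': [-0.05, -0.033, -0.033, 0.07, -0.029, 0.065], 'joint_torque': [0.001, -39.066, 18.741, 4.22, 0.011, -0.0], 'position': [0.215, -0.586, 0.221], 'tool_rot': [179.874, -0.007, -159.912], 'force': [-0.803, -0.395, -0.537], 'wrist_torque': [0.012, 0.002, 0.011], 'finger_force': 0.0, 'opening': 1.002}
side 493.6110609929646 493.6110609929646 318.76036553956527 204.275866713195 [-0.10654397  0.          0.          0.          0.        ] [0.16034135 0.99454741 0.85436565] [  55.12128945    0.30485515 -160.17625694]
cassette_mid [([0.525, 0.368, 0.033], 0.72)]
cassette_rib [([0.519, 0.369, 0.03], 0.78), ([0.723, 0.093, 0.059], 0.49)]
bay_origin [([0.566, -0.158, 0.111], 0.67)]
bay_stop [([0.566, -0.154, 0.115], 0.7)]
filter_pin []
extractor [([0.593, -0.157, 0.102], 0.62), ([0.302, -0.347, 0.039], 0.28)]
carbon_mid [([0.523, 0.173, 0.023], 0.72)]
bronze_mid [([0.725, 0.093, 0.057], 0.68)]
tin_mid [([0.376, 0.049, 0.038], 0.71)]
block_mid [([0.333, 0.228, 0.029], 0.91)]
mallet_head [([0.298, -0.
[... 255 characters left out ...]
 1.30673862] [ 11.04776974  -0.88439661 -91.00017509]
cassette_mid [([0.522, 0.353, 0.028], 0.92)]
cassette_rib [([0.52, 0.351, 0.029], 0.95), ([0.692, 0.298, 0.013], 0.47)]
bay_origin [([0.556, -0.184, 0.113], 0.56)]
bay_stop [([0.561, -0.183, 0.115], 0.92)]
filter_pin []
extractor [([0.592, -0.231, 0.151], 0.89)]
carbon_mid [([0.525, 0.158, 0.027], 0.57)]
bronze_mid [([0.725, 0.077, 0.065], 0.69), ([0.559, -0.183, 0.112], 0.36)]
tin_mid [([0.371, 0.029, 0.053], 0.86), ([0.301, -0.353, 0.056], 0.46)]
block_mid [([0.338, 0.215, 0.027], 0.66), ([0.527, 0.159, 0.025], 0.62)]
mallet_head [([0.302, -0.354, 0.055], 0.59)]
rasp_mid [([0.691, 0.297, 0.014], 0.75), ([0.559, -0.18, 0.116], 0.71)]
1.3
```

View pics/side0.png

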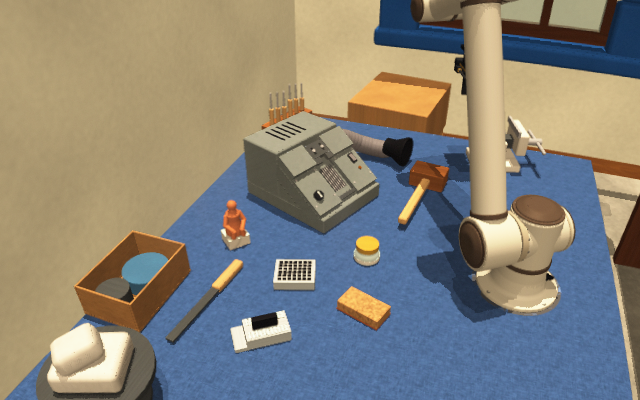

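View pics/top0.png

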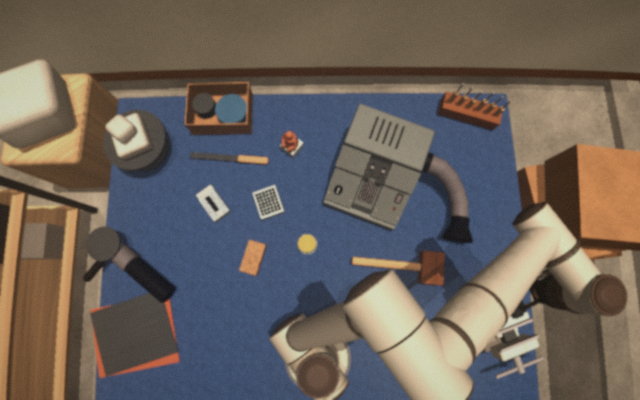

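Run:
```python
import cv2,numpy as np
t=cv2.imread("pics/top0.png");s=cv2.imread("pics/side0.png")
c=lambda im,x,y,w,h:cv2.resize(im[y:y+h,x:x+w],(400,300),interpolation=cv2.INTER_CUBIC)
# 4:3 crops
a=c(t,320,98,180,135);a=c(t,320,98,120,90*135//90) if 0 else c(t,310,100,180,135)
b=c(s,240,105,180,135)
d=c(t,185,175,60,45)
e=c(s,220,302,80,60)
cv2.imwrite("pics/crop0.png",np.vstack([np.hstack([a,b]),np.hstack([d,e])]))
```

```text
(no output)
```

View pics/crop0.png

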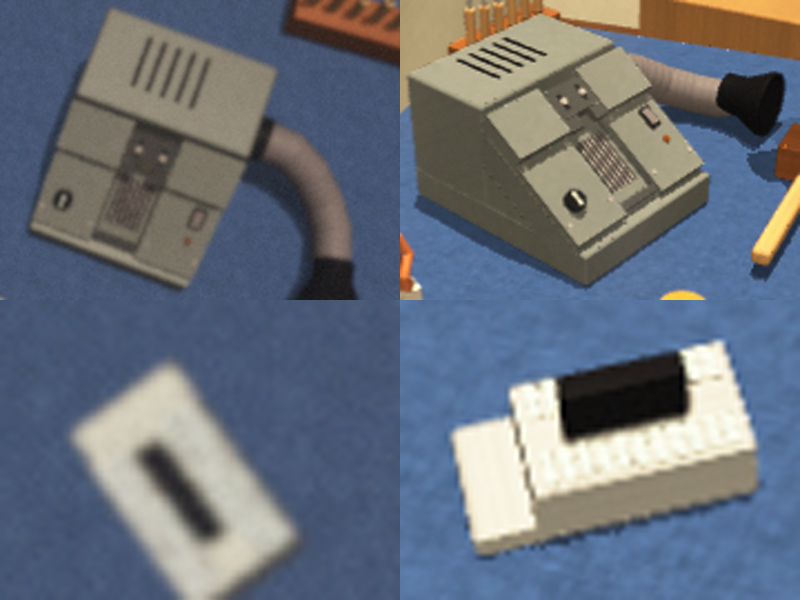

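```bash
cat > h.py <<'E'
import numpy as np,cv2
from scipy.spatial.transform import Rotation as R
def rot(o): return R.from_euler('xyz',o,degrees=True).as_matrix()
def proj(p,P):
    P=np.atleast_2d(P).astype(float); C=rot(p["orientation"])
    q=(P-np.array(p["position"]))@C; q=q*[1,-1,-1]
    K=np.array([[p["fx"],0,p["cx"]],[0,p["fy"],p["cy"]],[0,0,1]])
    return cv2.projectPoints(q,np.zeros(3),np.zeros(3),K,np.array(p["D"],float))[0].reshape(-1,2)
E
python3 - <<'E'
from workcell import env
import cv2,numpy as np,pickle
from scipy.optimize import minimize
from h import *
F={}
for n in("side","top"):
    p=dict(env.grab_frame(n))
    for t in("cassette_mid","cassette_rib","extractor","bay_origin","bay_stop","filter_pin"):
        r=env.trace(p,t)
        if r:
            p[t]=r[0]["mask"];ys,xs=np.nonzero(p[t]);print(n,t,round(r[0]["score"],2),xs.min(),xs.max(),ys.min(),ys.max(),len(xs))
    F[n]=p
pickle.dump({n:dict(p) for n,p in F.items()},open("f.pkl","wb"))
def hull(m,p,V): cv2.fillConvexPoly(m,np.round(cv2.convexHull(proj(p,V).astype(np.float32))[:,0]*16+0).astype(np.int32),1,shift=4)
def box(a,b): return np.array([[x,y,z] for x in(a[0],b[0]) for y in(a[1],b[1]) for z in(a[2],b[2])])
S=4
def cost(v,dbg=0):
    x,y,a=v;Rz=R.from_euler('z',a,degrees=True).as_matrix();c=0
    for n,p in F.items():
        M=p["cassette_mid"]; q=dict(p)
        m=np.zeros(M.shape,np.uint8)
        for B in(box((-.0625,-.032,0),(.0345,.032,.03)),box((.0345,-.032,0),(.0625,.032,.01)),box((-.04,-.007,.03),(.016,.007,.058))):
            hull(m,p,B@Rz.T+[x,y,0])
        c+=(m^M.astype(np.uint8)).sum()/M.sum()
        if dbg:print(n,(m^M.astype(np.uint8)).sum(),M.sum())
    return c
best=min((minimize(cost,[.52,.355,a],method="Nelder-Mead",options=dict(initial_simplex=[[.52,.355,a],[.53,.355,a],[.52,.365,a],[.52,.355,a+12]])) for a in range(0,360,30)),key=lambda r:r.fun)
print(best.x,best.fun);cost(best.x,1)
c=lambda p,x,y,w,h:cv2.resize(p["image"][y:y+h,x:x+w],(w*8,h*8),interpolation=cv2.INTER_CUBIC)
cv2.imwrite("pics/bay.png",np.hstack([c(F["top"],350,145,50,75),c(F["side"],300,135,50,75)]))
print(env.read_state()["clock"])
E
```

```text
side cassette_mid 0.84 230 290 311 352 1684
side cassette_rib 0.69 231 291 311 352 1705
side extractor 0.85 244 413 111 232 12428
side bay_origin 0.82 275 375 126 221 5486
side bay_stop 0.87 275 374 127 220 5452
top cassette_mid 0.74 196 229 185 221 662
top cassette_rib 0.63 197 228 185 222 657
top extractor 0.8 323 472 103 243 10759
top bay_origin 0.68 326 419 144 224 4607
top bay_stop 0.88 325 418 145 224 4496
top filter_pin 0.2 298 316 234 253 290
[5.31659055e-01 3.61805407e-01 3.98307144e+02] 0.1718950707206981
side 175 1684
top 45 662
2.0
```

View pics/bay.png

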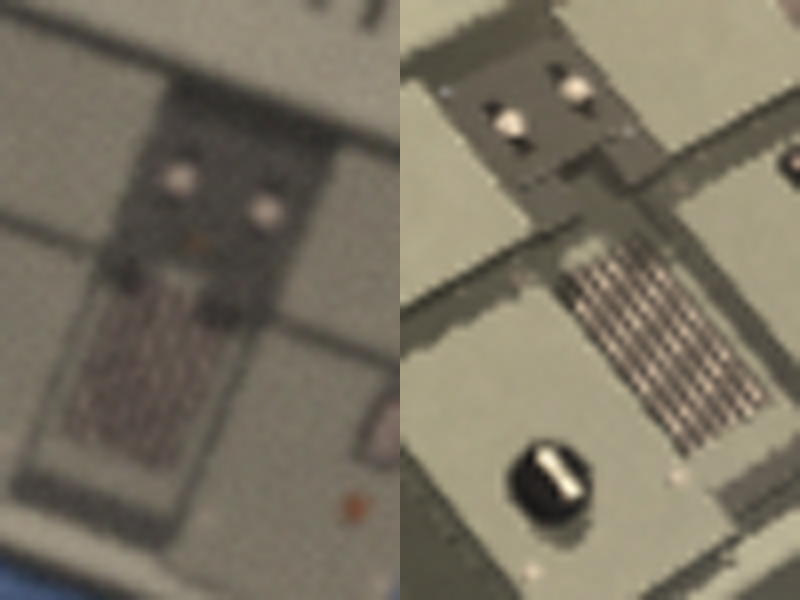

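```bash
cat > fit.py <<'E'
import pickle
from h import *
from scipy.optimize import least_squares
F=pickle.load(open("f.pkl","rb"))
off={"top":(350,145,0),"side":(300,135,400)}
def px(n,u,v): o=off[n]; return np.array([(u-o[2]+.5)/8-.5+o[0],(v+.5)/8-.5+o[1]])
def T(v,P): # bay->world
    return (np.atleast_2d(P)/1e3)@bR(v[3]).T+v[:3]
def bR(yaw): return (R.from_euler('z',yaw,degrees=True)*R.from_euler('y',-35,degrees=True)).as_matrix()
# v: x y z yaw d(mm);  (cam,u,v,bay point at d=0, carrier?,w)
pts=[("side",522,190,(108,35,28),1,1),("side",552,172,(108,12,28),1,1),("side",600,148,(108,-12,28),1,1),
("side",720,490,(0,35,9),1,1),("side",740,525,(-12,35,9),1,.5),
("top",197,243,(118.5,0,6),1,1),("top",15,497,(-12,35,9),1,.7),("top",170,550,(-12,-35,9),1,.7),("top",28,462,(0,35,9),1,.5),("top",192,520,(0,-35,9),1,.5)]
lines=[("side",(555,285),(735,525),36,12),("side",(670,205),(800,380),-36,12),("side",(650,240),(770,400),-36,0),
("top",(105,262),(18,478),36,12),("top",(270,325),(190,535),-36,12)]
def res(v):
    r=[]
    for n,u,w,P,c,wt in pts:
        P=np.array(P,float)+[v[4]*c,0,0]; r+=list((proj(F[n],T(v,P))[0]-px(n,u,w))*wt)
    for n,a,b,y,z in lines:
        A,B=proj(F[n],T(v,[[0,y,z],[100,y,z]])); t=(B-A)/np.linalg.norm(B-A)
        for q in(a,b):
            e=px(n,*q)-A; r.append(t[0]*e[1]-t[1]*e[0])
    return np.array(r+[v[4]*.05])
if __name__=="__main__":
    s=least_squares(res,[.50,-.17,.08,-19,0],loss="soft_l1",x_scale=[.01,.01,.01,3,3]);v=s.x
    print(np.round(v,4));print(np.round(s.fun,2))
    C=np.linalg.inv(s.jac.T@s.jac);print(np.sqrt(np.diag(C)))
    ims=[]
    for n in("top","side"):
        p=F[n];o=off[n];im=cv2.resize(p["image"][o[1]:o[1]+75,o[0]:o[0]+50],(400,600),interpolation=cv2.INTER_CUBIC)
        d=v[4]
        def L(P,c):
            q=proj(p,T(v,P));q=((q+.5-[o[0],o[1]])*8-.5).astype(int);cv2.polylines(im,[q.reshape(-1,1,2)],False,c,1)
        for y in(36,-36):
            for z in(0,12):L([[-15,y,z],[140,y,z]],(0,255,0))
        for z in(0,9):L([[d,35,z],[d,-35,z],[d-12,-35,z],[d-12,35,z],[d,35,z]],(0,0,255))
        for s_ in(1,-1):
            for z in(16,28):L([[d+108,12*s_,z],[d+108,35*s_,z],[d+127.5,35*s_,z],[d+127.5,12*s_,z],[d+108,12*s_,z]],(255,0,0))
        L([[d+118.5,0,6],[d+127.5,0,6]],(0,255,255))
        ims.append(im)
    cv2.imwrite("pics/bayfit.png",np.hstack(ims))
    # cassette overlay numbers
    np.save("bay.npy",v)
E
python3 fit.py
```

```text
[  0.5071  -0.1622   0.0622 -20.1024   0.1691]
[ 1.07  3.78  2.46  2.95  1.71  2.8  -2.76 -1.59 -1.3  -1.37  0.55 -1.69
  0.39 -1.13  0.63 -1.05  0.01 -0.17 -0.34 -0.41  1.16 -0.67  0.45 -1.12
 -1.5  -2.8   1.09 -0.15  0.95  0.99  0.01]
[1.55635455e-02 6.00954790e-03 1.20743917e-02 1.63578190e+00
 2.00008806e+01]
```

View pics/bayfit.png

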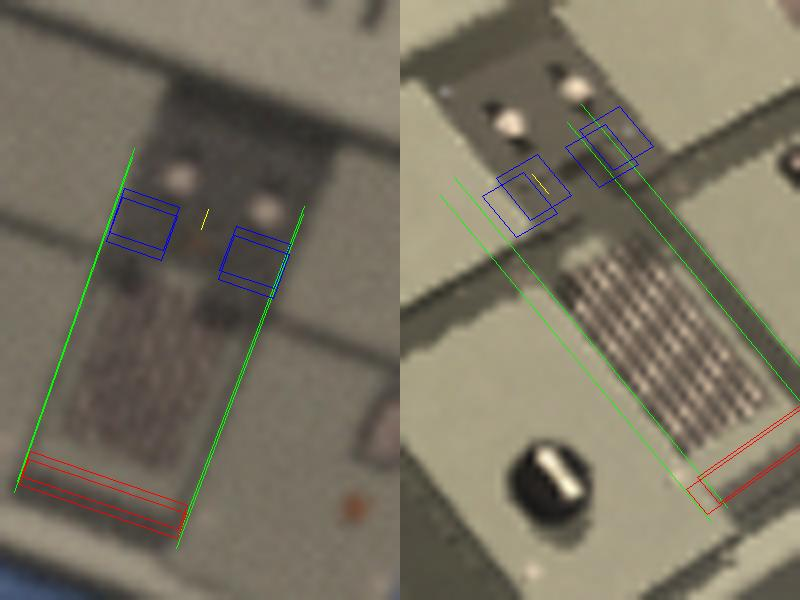

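```bash
cat > t.py <<'E'
import fit
from fit import *
for nm,sel in(("all",None),("top","top"),("side","side")):
    P0,L0=fit.pts[:],fit.lines[:]
    if sel: fit.pts=[p for p in P0 if p[0]==sel];fit.lines=[l for l in L0 if l[0]==sel]
    s=min((least_squares(fit.res,[.50,-.17,z,a,0],x_scale=[.01,.01,.01,3,3]) for a in(-10,-20,-30) for z in(.05,.08,.11)),key=lambda s:s.cost)
    print(nm,np.round(s.x,4),s.cost);print(np.round(s.fun,1))
    fit.pts,fit.lines=P0,L0
from scipy.optimize import minimize
def box(a,b): return np.array([[x,y,z] for x in(a[0],b[0]) for y in(a[1],b[1]) for z in(a[2],b[2])])
for cams in(["side"],["top"],["side","top"]):
    def cost(v):
        c=0;Rz=R.from_euler('z',v[2],degrees=True).as_matrix()
        for n in cams:
            p=F[n];M=p["cassette_mid"];m=np.zeros(M.shape,np.uint8)
            for B in(box((-.0625,-.032,0),(.0345,.032,.03)),box((.0345,-.032,0),(.0625,.032,.01)),box((-.04,-.007,.03),(.016,.007,.058))):
                cv2.fillConvexPoly(m,np.round(cv2.convexHull(proj(p,B@Rz.T+[v[0],v[1],0]).astype(np.float32))[:,0]*16).astype(np.int32),1,shift=4)
            c+=(m^M.astype(np.uint8)).sum()/M.sum()
        return c
    r=min((minimize(cost,[.53,.36,a],method="Nelder-Mead",options=dict(initial_simplex=[[.53,.36,a],[.54,.36,a],[.53,.37,a],[.53,.36,a+10]])) for a in(30,38,45)),key=lambda r:r.fun)
    print(cams,r.x,r.fun)
E
python3 t.py
```

```text
all [  0.5076  -0.1622   0.0642 -19.763    0.352 ] 37.262657287928945
[ 0.8  3.1  2.2  2.3  1.4  2.1 -2.9 -2.3 -1.4 -1.7  0.5 -2.1  0.4 -1.3
  0.7 -1.3  0.  -0.3 -0.3 -0.6  1.  -1.   0.3 -1.4 -1.6 -3.   1.3 -0.1
  1.1  1.   0. ]
top [ 5.02000e-01 -1.61400e-01  6.26000e-02 -2.07674e+01  1.58000e-02] 1.1639151009397062
[ 0.7 -0.   0.2 -0.2  0.4  0.1 -0.1  0.5 -0.5  0.4  0.5 -0.4  0.3  0.6
  0. ]
side [  0.4727  -0.0556   0.1332 -17.2098   0.4648] 18.66431162522213
[-1.3  2.3  0.3  1.  -0.2  0.5 -2.  -0.3 -0.7 -0.6  2.3 -0.7  0.2 -2.1
 -1.4 -3.4  0. ]
['side'] [ 0.53129905  0.3631909  34.79691776] 0.09323040380047506
['top'] [ 0.53160767  0.36108406 38.13807131] 0.06797583081570997
['side', 'top'] [ 0.53217926  0.36148682 37.51706026] 0.18576113554979873
```

```bash
sed -i 's/^    s=least_squares.*/    import sys; v0=[.502,-.1614,.0626,-20.77,0]; s=least_squares(res,v0,max_nfev=1);v=np.array(v0)/' fit.py; sed -i 's/^    C=.*//' fit.py; python3 fit.py
```

```text
[  0.502   -0.1614   0.0626 -20.77     0.    ]
[ 2.76  3.96  4.21  3.15  3.52  3.03 -1.24 -1.24 -0.55 -1.19  0.69 -0.05
  0.24 -0.17  0.44  0.08 -0.07  0.52 -0.45  0.4   0.   -1.57 -0.8  -2.18
 -2.75 -3.89  0.49 -0.43  0.29  0.63  0.  ]
```

View pics/bayfit.png

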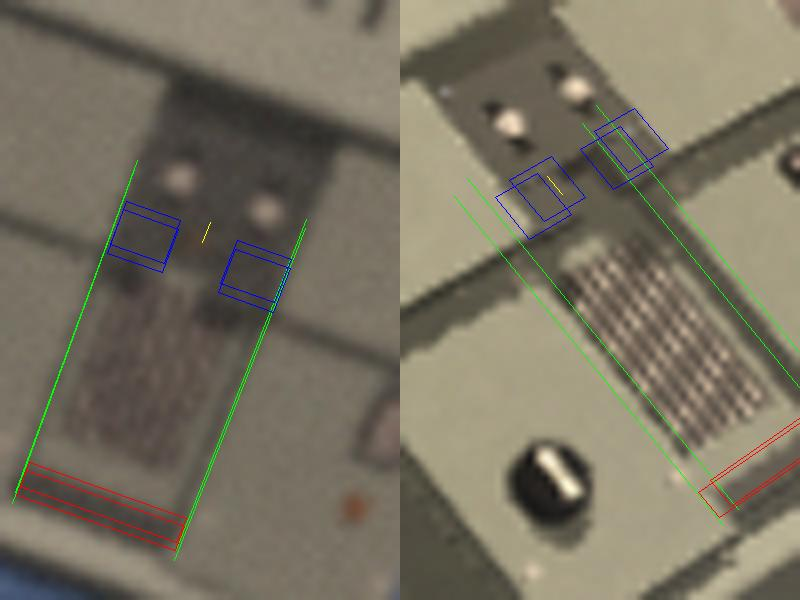

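```bash
sed -i 's/(108,35,28)/(127.5,35,28)/;s/(108,12,28)/(127.5,12,28)/;s/(108,-12,28)/(127.5,-12,28)/;s/("side",(650,240),(770,400),-36,0),//' fit.py; sed -i 's/max_nfev=1);v=np.array(v0)/x_scale=[.01,.01,.01,3,3]);v=s.x/' fit.py; python3 fit.py
python3 - <<'E'
# plan feasibility
from workcell import env
from h import *
v=np.load("bay.npy")
P=[.532,.3615];
for yaw in(37.5,217.5,):
  # tool z down, tool y along cassette y
  for o in([180,0,yaw],[180,0,yaw-360 if yaw>180 else yaw]):
    q=env.inverse_kinematics([*P,.06],o);print("pick",o,None if q is None else np.round(q,1))
for tilt in(35,15,10):
  # cassette frame in world: yaw v3, pitch -tilt
  C=R.from_euler('z',v[3],degrees=True)*R.from_euler('y',-tilt,degrees=True)
  for a in(0,180):
    o=(C*R.from_euler('x',180,degrees=True)*R.from_euler('z',a,degrees=True)).as_euler('xyz',degrees=True)
    for h in(.06,.15,.3):
      q=env.inverse_kinematics(v[:3]+C.apply([.05,0,h]),o);print(tilt,a,h,None if q is None else np.round(q,1))
E
```

```text
[  0.5011  -0.1618   0.0565 -20.944    0.1446]
[-1.14  0.53  0.34 -0.22 -0.3  -0.29 -1.01  0.48 -0.44 -0.33  0.65  0.7
  0.23  0.19  0.35  0.46 -0.08  0.79 -0.52  0.68  0.84 -0.65  0.03 -1.29
  0.24 -0.6   0.13  0.54  0.01]
pick [180, 0, 37.5] [ 48.6  32.2  -8.    0.  -49.8  78.9]
pick [180, 0, 37.5] [ 48.6  32.2  -8.    0.  -49.8  78.9]
pick [180, 0, 217.5] [  48.6   32.2   -8.    -0.   -49.8 -101.1]
pick [180, 0, -142.5] [  48.6   32.2   -8.    -0.   -49.8 -101.1]
35 0 0.06 None
35 0 0.15 None
35 0 0.3 [ 23.1 -25.7 -49.5  34.3 -44.9  25.9]
35 180 0.06 None
35 180 0.15 None
35 180 0.3 [  23.1  -25.7  -49.5   34.3  -44.9 -154.1]
15 0 0.06 [  1.4  14.4 -32.1  11.3 -30.1  58.5]
15 0 0.15 [  2.8   6.4 -27.    8.8 -43.2  60.6]
15 0 0.3 [  5.2  -3.  -15.2   7.3 -64.4  61.5]
15 180 0.06 [   1.4   14.4  -32.1   11.3  -30.1 -121.5]
15 180 0.15 [   2.8    6.4  -27.     8.8  -43.2 -119.4]
15 180 0.3 [   5.2   -3.   -15.2    7.3  -64.4 -118.5]
10 0 0.06 [  0.3  17.1 -25.7   5.9 -38.   64.5]
10 0 0.15 [  1.   10.2 -20.2   4.8 -50.4  65.3]
10 0 0.3 [  2.3   2.6  -7.5   4.2 -70.7  65.7]
10 180 0.06 [   0.3   17.1  -25.7    5.9  -38.  -115.5]
10 180 0.15 [   1.    10.2  -20.2    4.8  -50.4 -114.7]
10 180 0.3 [   2.3    2.6   -7.5    4.2  -70.7 -114.3]
```

```bash
cat >> h.py <<'E'
TH=22; ZG=.0528; XG=-.012   # tool lean to nose; grasp point in cassette frame (underside z=0)
E=lambda r:r.as_euler('xyz',degrees=True)
def tool(Crot,Cpos):
    """cassette pose (origin mid-length, underside) -> TCP pose"""
    t=Crot*R.from_euler('y',TH,degrees=True)*R.from_euler('x',180,degrees=True)
    return np.asarray(Cpos)+Crot.apply([XG,0,ZG])+t.apply([0,0,.019]), E(t)
def crot(yaw,pitch): return R.from_euler('z',yaw,degrees=True)*R.from_euler('y',-pitch,degrees=True)
def bay(v,phi,nx,nz,y=0):
    """nose bottom-tip (cassette x=+62.5,z=0) at bay (nx,y,nz) mm, heel raised phi"""
    B=crot(v[3],35); c=crot(v[3],35-phi)
    return tool(c,v[:3]+B.apply(np.array([nx,y,nz])/1e3)-c.apply([.0625,0,0]))
E
cat > pick.py <<'E'
from workcell import env
from h import *
v=np.load("bay.npy")
c=crot(37.5,0); up=tool(c,[.532,.3615,.09]);dn=tool(c,[.532,.3615,.0]);hi=tool(c,[.532,.3615,.25])
for n,(p,o) in dict(up=up,dn=dn,hi=hi,pre=bay(v,10,95,70),ins=bay(v,10,127,0),flat=bay(v,0,127,0)).items():
    q=env.inverse_kinematics(p,o);print(n,np.round(p,3),np.round(o,1),None if q is None else np.round(q,1)); assert q is not None
s=env.read_state();env.move_straight(np.array(s["position"])+[0,0,.1],rate=.3)
env.goto(*up);print(env.read_state()["clock"])
print(env.move_straight(dn[0],rate=.1,force_limit=8))
s=env.read_state();print(np.array(s["position"])-dn[0],s["force"])
env.gripper_to(0,grasp_force=45)
s=env.read_state();print(s["opening"]*87,s["finger_force"],s["force"])
print(env.move_straight(tool(c,[.532,.3615,.05])[0],rate=.1))
env.dwell(.2);s=env.read_state();print(s["force"],s["wrist_torque"],s["opening"]*87,s["clock"])
a=env.grab_frame("side");b=env.grab_frame("top")
cr=lambda p,P:(lambda u:cv2.resize(p["image"][u[1]-50:u[1]+50,u[0]-66:u[0]+66],(396,300)))(proj(p,P)[0].astype(int))
cv2.imwrite("pics/pick.png",np.hstack([cr(a,[.53,.36,.1]),cr(b,[.53,.36,.1])]))
E
python3 pick.py
```

```text
up [0.517 0.35  0.125] [180.   22.   37.5] [ 47.1  38.   11.6  -3.6 -85.4  81.4]
dn [0.517 0.35  0.035] [180.   22.   37.5] [ 47.1  43.    7.2  -3.7 -76.   82. ]
hi [0.517 0.35  0.285] [180.   22.   37.5] [  47.1   32.6   24.9   -3.7 -104.    80.2]
pre [ 0.453 -0.144  0.166] [180.   -3.  -20.9] [  2.9   9.  -27.4   1.6 -50.9  65.2]
ins [ 0.515 -0.167  0.127] [180.   -3.  -20.9] [ -0.2  17.9 -21.7   1.4 -47.6  68.3]
flat [ 0.517 -0.168  0.111] [180.  -13.  -20.9] [  1.8  15.  -33.2  10.  -30.1  59.1]
6.0
False
[0.0005074  0.00041259 0.0007423 ] [-0.20294699 -0.03668163 -0.10554592]
13.518251274606337 44.992012521252036 [-0.05112317 -0.20130359 -0.24916098]
False
[-0.05807152 -0.72174789 -3.66898723] [ 0.61738121 -0.82636162 -0.01265831] 13.544829306793776 9.0667
```

View pics/pick.png

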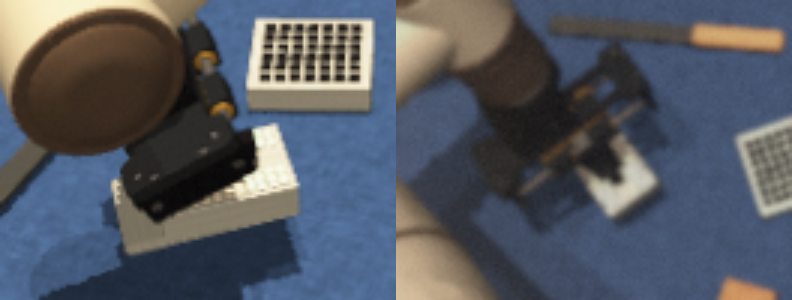

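```bash
cat > ins1.py <<'E'
from workcell import env
from h import *
v=np.load("bay.npy");B=crot(v[3],35)
c=crot(37.5,0);env.move_straight(tool(c,[.532,.3615,.2])[0],rate=.25)
p,o=bay(v,10,92,80);env.goto(*(p+[0,0,.06],o));env.goto(p,o);env.dwell(.3)
def st(t):
    s=env.read_state();q=bay(v,10,0,0)[0];print(t,"bay mm",np.round(B.inv().apply(np.array(s["position"])-q)*1e3,1),"F bay",np.round(B.inv().apply(s["force"]),1),"rot",np.round(s["tool_rot"],1),round(s["clock"],2))
st("pre")
print(env.move_straight(bay(v,10,97,12)[0],rate=.08,force_limit=8));st("near")
env.dwell(.15);print(env.move_straight(bay(v,10,97,-10)[0],rate=.02,force_limit=4));st("floor")
a=env.grab_frame("side");b=env.grab_frame("top")
cr=lambda p,P:(lambda u:cv2.resize(p["image"][u[1]-50:u[1]+50,u[0]-66:u[0]+66],(396,300)))(proj(p,P)[0].astype(int))
cv2.imwrite("pics/ins1.png",np.hstack([cr(a,[.55,-.17,.1]),cr(b,[.55,-.17,.1])]))
E
python3 ins1.py
```

```text
pre bay mm [93.7  0.4 80.7] F bay [-2.6 -0.1 -3.3] rot [-179.9   -3.2  -20.9] 12.38
False
near bay mm [97.2  0.  12.2] F bay [-2.   0.8 -3.5] rot [-180.    -3.   -20.9] 13.38
True
floor bay mm [96.  -0.1  0.7] F bay [1.  0.9 2.4] rot [180.   -2.9 -21. ] 14.18
```

View pics/ins1.png

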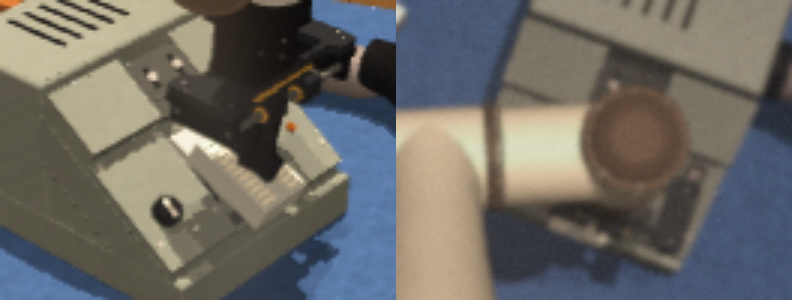

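```bash
cat > ins2.py <<'E'
from workcell import env
from h import *
v=np.load("bay.npy");B=crot(v[3],35)
def st(t):
    s=env.read_state();q=bay(v,10,0,0)[0];print(t,"bay mm",np.round(B.inv().apply(np.array(s["position"])-q)*1e3,1),"F bay",np.round(B.inv().apply(s["force"]),1),"T",np.round(s["wrist_torque"],2),"rot",np.round(s["tool_rot"],1),round(s["clock"],2))
Z=2.0
env.move_straight(bay(v,10,97,Z)[0],rate=.03);env.dwell(.2);st("lift")
print(env.move_straight(bay(v,10,113,Z)[0],rate=.04,force_limit=7));st("113")
print(env.move_straight(bay(v,10,136,Z)[0],rate=.025,force_limit=10));st("stop?")
E
python3 ins2.py
```

```text
lift bay mm [96.3 -0.2  1.8] F bay [-3.1 -0.1 -3. ] T [ 0.03  0.33 -0.02] rot [179.9  -2.6 -21. ] 14.73
False
113 bay mm [112.9  -0.    2. ] F bay [-1.7  0.3 -3.3] T [ 0.02  0.37 -0.07] rot [180.   -2.7 -21. ] 15.28
True
stop? bay mm [124.5  -0.9   3.1] F bay [-7.   2.5 -1.8] T [1.1  1.41 0.22] rot [179.8  -1.5 -21.2] 16.07
```

```bash
cat > ins3.py <<'E'
from workcell import env
from h import *
v=np.load("bay.npy");B=crot(v[3],35)
def st(t):
    s=env.read_state();q=bay(v,10,0,0)[0];x=B.inv().apply(np.array(s["position"])-q)*1e3;print(t,"bay mm",np.round(x,1),"F bay",np.round(B.inv().apply(s["force"]),1),"T",np.round(s["wrist_torque"],2),"rot",np.round(s["tool_rot"],1),round(s["clock"],2));return x
env.dwell(.2);x=st("now")
print(env.move_straight(bay(v,10,x[0]+4,2)[0],bay(v,10,0,0)[1],rate=.015,force_limit=8));st("push");env.dwell(.15);st("hold")
E
python3 ins3.py
```

```text
now bay mm [123.8  -1.    3. ] F bay [-6.1  3.   0.3] T [1.08 1.3  0.22] rot [179.8  -1.5 -21.1] 16.27
False
push bay mm [126.   -0.6   2. ] F bay [-6.8 -0.9 -4.2] T [ 0.24  1.8  -0.08] rot [179.9  -2.8 -21. ] 16.64
hold bay mm [126.7  -0.5   2. ] F bay [-7.4 -1.9 -4.1] T [ 0.13  1.9  -0.17] rot [180.   -2.9 -21. ] 16.79
```

```bash
sed -e 's/x\[0\]+4,2/x[0]+9,2/;s/force_limit=8/force_limit=7/' ins3.py > ins4.py; python3 ins4.py
```

```text
now bay mm [127.1  -0.3   2. ] F bay [-7.7 -1.2 -4.2] T [ 0.01  2.   -0.24] rot [180.   -2.9 -21. ] 16.99
True
push bay mm [124.6  -1.1   3. ] F bay [-7.5  1.1 -2. ] T [1.08 1.59 0.18] rot [179.9  -2.  -21.1] 17.4
hold bay mm [123.8  -1.1   2.8] F bay [-5.1  0.4 -0.6] T [0.99 1.4  0.15] rot [179.9  -1.9 -21.1] 17.55
```

```bash
cat > ins5.py <<'E'
from workcell import env
from h import *
v=np.load("bay.npy");B=crot(v[3],35)
def st(t):
    s=env.read_state();q=bay(v,10,0,0)[0];x=B.inv().apply(np.array(s["position"])-q)*1e3;print(t,"bay mm",np.round(x,1),"F bay",np.round(B.inv().apply(s["force"]),1),"T",np.round(s["wrist_torque"],2),"rot",np.round(s["tool_rot"],1),round(s["clock"],2));return x
for n in(125,127.5,128.5,129.5,130.5,131.5,132.5):
    p,o=bay(v,10,n,2);env.move_straight(p,o,rate=.03);env.dwell(.15);st(n)
    if B.inv().apply(env.read_state()["force"])[0]<-16:break
E
python3 ins5.py
```

```text
125 bay mm [125.3   0.2   2. ] F bay [-7.   0.9 -2.1] T [0.61 1.8  0.05] rot [-180.    -3.   -20.9] 18.02
127.5 bay mm [1.271e+02 1.000e-01 2.100e+00] F bay [-7.3  0.5 -1.2] T [0.79 2.   0.06] rot [-180.    -3.   -20.9] 18.42
128.5 bay mm [127.9   0.    2.1] F bay [-7.6  0.4 -1.5] T [0.9  2.06 0.01] rot [180.   -2.9 -20.9] 18.82
129.5 bay mm [128.5   0.    2.2] F bay [-8.5  0.3 -0.7] T [0.88 2.19 0.06] rot [180.   -2.9 -20.9] 19.22
130.5 bay mm [128.7  -0.    2.3] F bay [-8.8  2.  -1.3] T [1.28 2.43 0.07] rot [180.   -2.8 -21. ] 19.62
131.5 bay mm [ 1.289e+02 -1.000e-01  2.500e+00] F bay [-10.4   1.6   0.2] T [1.52 2.73 0.05] rot [180.   -2.7 -21. ] 20.02
132.5 bay mm [ 1.29e+02 -1.00e-01  2.60e+00] F bay [-10.4   3.1   0. ] T [1.81 3.02 0.16] rot [180.   -2.6 -21. ] 20.42
```

```bash
cat > swing.py <<'E'
from workcell import env
from h import *
v=np.load("bay.npy");B=crot(v[3],35)
def tgt(phi,tip,fl):
    a=np.radians(phi);xo=5-5*np.cos(a)+5*np.sin(a);zo=5*np.sin(a)+5*np.cos(a)-5
    return bay(v,phi,tip-xo,fl-zo)
def st(t,phi,tip,fl):
    s=env.read_state();p,o=tgt(phi,tip,fl);x=B.inv().apply(np.array(s["position"])-p)*1e3;print(t,"err mm",np.round(x,1),"F bay",np.round(B.inv().apply(s["force"]),1),"T",np.round(s["wrist_torque"],2),"drot",np.round(np.array(s["tool_rot"])-o,1),round(s["clock"],2))
if __name__=="__main__":
    for phi in(10,7,4,2,1,0):
        a=(phi,128.5,1.9)
        print(env.move_straight(*tgt(*a),rate=.03,force_limit=15));env.dwell(.1);st(phi,*a)
    a=env.grab_frame("side")
    u=proj(a,[.55,-.17,.1])[0].astype(int);cv2.imwrite("pics/swing.png",cv2.resize(a["image"][u[1]-50:u[1]+50,u[0]-66:u[0]+66],(792,600)))
E
python3 swing.py
```

```text
False
10 err mm [-0.7  0.   0.5] F bay [-7.4  0.9  1.9] T [1.06 2.33 0.07] drot [-0.   0.1  0. ] 20.83
False
7 err mm [-1.1 -0.   0.7] F bay [-8.7  0.8  1.6] T [1.3  2.7  0.08] drot [-0.   0.1  0. ] 21.23
False
4 err mm [-0.9 -0.1  0.6] F bay [-8.8  1.8  2.3] T [1.29 2.71 0.06] drot [-0.   0.1  0. ] 21.62
False
2 err mm [-0.8 -0.1  0.6] F bay [-8.4  0.8  2.8] T [1.31 2.85 0.03] drot [-0.   0.1  0. ] 21.97
False
1 err mm [-0.4 -0.1  0.5] F bay [-8.3  1.7  2.4] T [1.09 2.73 0.02] drot [-0.  0.  0.] 22.32
False
0 err mm [-0.  -0.1  0.6] F bay [-6.8  0.9  3.8] T [1.07 2.84 0.02] drot [-0.  0.  0.] 22.67
```

View pics/swing.png

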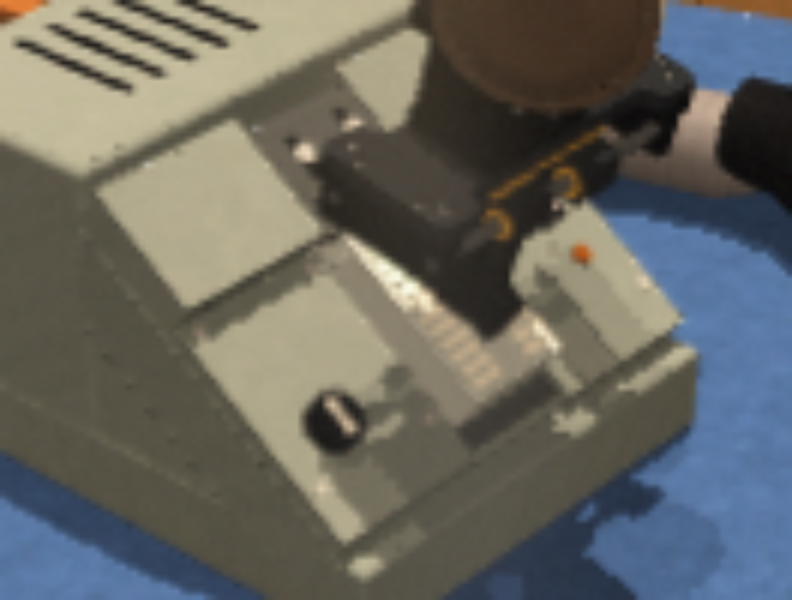

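```bash
cat > press.py <<'E'
from swing import *
for a in((0,128.3,1.2),(-1.5,128.3,1.2),(-2.5,128.3,1.2)):
    print(env.move_straight(*tgt(*a),rate=.02,force_limit=15));env.dwell(.1);st(a[0],*a)
E
python3 press.py
```

```text
False
0 err mm [0.2 0.  1.2] F bay [-7.2  2.7 10.2] T [1.49 3.31 0.04] drot [-0.  0.  0.] 23.07
True
-1.5 err mm [ 0.5 -0.2  2.8] F bay [1.8 0.4 7.3] T [0.45 1.05 0.05] drot [-0.1 -0.1 -0. ] 23.38
True
-2.5 err mm [ 1.1 -0.1  3.9] F bay [4.1 1.4 4.9] T [ 0.26  0.5  -0.08] drot [-0.1  0.6 -0. ] 23.72
```

```bash
cat > rel.py <<'E'
from swing import *
env.gripper_to(0.7);env.dwell(.2);s=env.read_state();print(s["opening"],np.round(s["force"],1))
t=R.from_euler('xyz',s["tool_rot"],degrees=True)
print(env.move_straight(np.array(s["position"])-t.apply([0,0,.06]),rate=.12,force_limit=8))
s=env.read_state();env.set_joints(np.array([55,0,0,0,-20,0])*[1,1,1,1,0,0]+np.array(s["joint_positions"])+[0,-12,0,0,0,0]);
a=env.grab_frame("side");b=env.grab_frame("top");print(env.read_state()["clock"])
c=lambda p,x,y:cv2.resize(p["image"][y:y+75,x:x+50],(400,600),interpolation=cv2.INTER_CUBIC)
cv2.imwrite("pics/rel.png",np.hstack([c(b,350,145),c(a,300,135)]))
E
python3 rel.py
```

```text
0.6991319927110272 [0.2 0.3 0.6]
False
27.4333
```

View pics/rel.png

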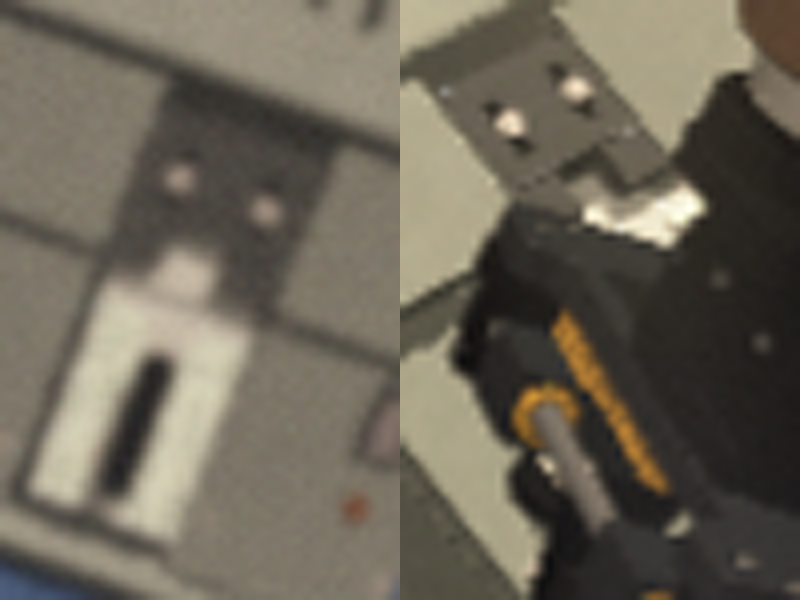

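```bash
cat > chk.py <<'E'
from workcell import env
from h import *
from scipy.optimize import minimize
v=np.load("bay.npy");B=crot(v[3],35)
s=env.read_state();print(s["position"],np.round(s["joint_positions"],1))
q=np.array(s["joint_positions"]);q[0]=120;env.set_joints(q);env.dwell(.2)
F={};old=__import__("pickle").load(open("f.pkl","rb"))
for n in("side","top"):
    p=dict(env.grab_frame(n));r=env.trace(p,"cassette_mid");f=env.search_frame(p,"cassette_mid")
    for k in r[:2]:
        ys,xs=np.nonzero(k["mask"]);print(n,round(k["score"],2),xs.min(),xs.max(),ys.min(),ys.max(),len(xs))
    print([(np.round(k["xyz"],3),k["score"]) for k in f[:2]])
    p["m"]=r[0]["mask"];F[n]=p
np.savez("chk.npz",side=F["side"]["m"],top=F["top"]["m"])
import pickle;pickle.dump(F,open("f2.pkl","wb"));print(env.read_state()["clock"])
def box(a,b): return np.array([[x,y,z] for x in(a[0],b[0]) for y in(a[1],b[1]) for z in(a[2],b[2])])
def ren(p,c,o):
    m=np.zeros((400,640),np.uint8)
    for b in(box((-.0625,-.032,0),(.0345,.032,.03)),box((.0345,-.032,0),(.0625,.032,.01)),box((-.04,-.007,.03),(.016,.007,.058))):
        cv2.fillConvexPoly(m,np.round(cv2.convexHull(proj(p,c.apply(b)+o).astype(np.float32))[:,0]*16).astype(np.int32),1,shift=4)
    return m
def fingers(p,d):
    m=np.zeros((400,640),np.uint8)
    for sg in(1,-1):
        V=B.apply(box((108+d,12*sg,16),(150+d,35*sg,28))/1e3)+v[:3]
        cv2.fillConvexPoly(m,np.round(cv2.convexHull(proj(p,V).astype(np.float32))[:,0]*16).astype(np.int32),1,shift=4)
    return m
fm={n:fingers(F[n],2) for n in F}
def cost(w,cams=("side","top")):
    phi,x,z,y,dy=w;c=crot(v[3]+dy,35-phi);o=v[:3]+B.apply(np.array([x,y,z])/1e3)-c.apply([-.0625,0,0]);t=0 # heel bottom corner at x,z
    for n in cams:
        m=ren(F[n],c,o)&~fm[n]&1;M=F[n]["m"].astype(np.uint8)&~fm[n]&1;t+=(m^M).sum()/M.sum()
    return t
for nm,w in(("seated",(0,2.2,1.5,0,0)),("on lip",(4,1,10.5,0,0)),("on lip far",(4,-8,10.5,0,0))):
    r=minimize(cost,w,method="Nelder-Mead",options=dict(initial_simplex=[w]+[np.array(w)+np.eye(5)[i]*[4,4,4,3,3][i] for i in range(5)]))
    print(nm,round(cost(w),3),round(cost(w,["side"]),3),round(cost(w,["top"]),3),"fit phi,xheel,zheel,y,dyaw",np.round(r.x,1),round(r.fun,3))
E
python3 chk.py
```

```text
[0.41253836 0.30354918 0.26812637] [ 58.1  -3.5 -32.5  10.2 -36.6  58.2]
side 0.62 315 355 157 195 894
[(array([ 0.53 , -0.155,  0.118]), 0.94)]
top 0.82 355 381 175 212 628
[(array([ 0.526, -0.169,  0.125]), 0.71)]
29.8083
seated 0.238 0.088 0.151 fit phi,xheel,zheel,y,dyaw [ 0.5  1.6  3.7  0.6 -1.3] 0.19
on lip 0.297 0.127 0.17 fit phi,xheel,zheel,y,dyaw [ 5.5  2.7  8.1  2.3 -2.7] 0.211
on lip far 0.412 0.185 0.226 fit phi,xheel,zheel,y,dyaw [ 2.5  2.2  4.6  2.2 -3.3] 0.185
```

Run:
```python
src=open("chk.py").read()
a=src.index("def box");import pickle
pre="from h import *\nfrom scipy.optimize import minimize\nimport pickle\nv=np.load('bay.npy');B=crot(v[3],35);F=pickle.load(open('f2.pkl','rb'))\n"
body=src[a:]
body=body.replace("fm={n:fingers(F[n],2) for n in F}","""def panel(p,m):
    for V in ([(-30,36,12),(108,36,12),(108,110,12),(-30,110,12)],[(2.2,35,0),(2.2,35,9),(2.2,-35,9),(-9.8,-35,9),(-9.8,35,9),(-9.8,-35,0),(-9.8,35,0)]):
        V=B.apply(np.array(V)/1e3)+v[:3]
        cv2.fillConvexPoly(m,np.round(cv2.convexHull(proj(p,V).astype(np.float32))[:,0]*16).astype(np.int32),1,shift=4)
    return m
fm={n:fingers(F[n],2) for n in F}
pm=panel(F['side'],np.zeros((400,640),np.uint8))
_r=ren
def ren(p,c,o):
    m=_r(p,c,o)
    return m&~pm&1 if p is F['side'] else m
""")
body+="""
# brightness profile along the bay's middle line offset y=20 (beside rib), in top and side, after vs before
old=pickle.load(open('f.pkl','rb'))
for n in F:
    for y in(20,-20):
        g=lambda P,im:int(cv2.getRectSubPix(im,(1,1),tuple(map(float,proj(F[n],P)[0]))).mean())
        print(n,y,'z30 plane x=-14..14:',[g(B.apply(np.array([x,y,31.5])/1e3)+v[:3],F[n]['image']) for x in range(-14,15,2)])
"""
exec(pre+body)
```

```text
seated 0.29 0.139 0.151 fit phi,xheel,zheel,y,dyaw [ 1.   3.7  1.3  0.9 -1.6] 0.246
on lip 0.364 0.194 0.17 fit phi,xheel,zheel,y,dyaw [ 6.9  3.1  7.7  2.4 -3.3] 0.263
on lip far 0.427 0.2 0.226 fit phi,xheel,zheel,y,dyaw [ 7.5  1.3  6.3  2.6 -4.3] 0.256
side 20 z30 plane x=-14..14: [60, 57, 56, 57, 59, 63, 76, 135, 199, 198, 192, 224, 235, 229, 227]
side -20 z30 plane x=-14..14: [149, 147, 149, 149, 148, 146, 135, 155, 205, 205, 201, 232, 241, 234, 230]
top 20 z30 plane x=-14..14: [139, 132, 118, 102, 89, 78, 84, 95, 122, 149, 167, 181, 186, 188, 187]
top -20 z30 plane x=-14..14: [143, 139, 127, 111, 96, 82, 88, 101, 126, 151, 169, 185, 189, 191, 192]
```

```bash
python3 -c "
from workcell import env
print(env.close_job())"
```

```text
the job is handed in; nothing more can be done
None
```

The cassette is seated in the bay: nose under the header, heel behind the lip, gripper released and arm clear. The job was handed in at about 30 s. I checked the seating from both cameras (heel down, not resting on the lip). The pin was not visible at the end, so I take it as held in from the feel of its spring and the back stop during insertion.

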